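Clamp a tube with the slip-clutch thumbscrew

TASK

Take the one long white tube from the rack and lay it in the clamp, resting flat on both saddles between the fixed fence and the jaw and centred along its length, and let go of it. Then turn the clamp's winged thumbscrew clockwise until its drag clutch slips for the first time, feeling for it: stop at once, within about an eighth of a turn of slipping, let go, and leave the tube gripped. Never force the tube hard against the fence, and leave everything else on the bench where it is.

Things in the scene. Friction and masses are not known exactly. Their poses are not given: they have to be found in the camera images.
- tube: the long white tube, 150 mm long, 18 mm outside diameter, 60 g, lying level. Origin at its middle on its axis, its y axis along it. It starts in one of the rack's three slots, tube axis 39 mm above the bench
- rack: white fixed plastic rack, 190 x 130 mm (x, y), origin centre of underside. Two combs 16 mm thick at y = -36 and +36 mm carry tubes lying along y in three slots 22 mm wide at x = -60, 0, +60 mm; slot floors 30 mm, comb tops 38 mm high. Between the combs is only a 6 mm plate, so tubes are gripped at their middle
- fixture: the clamp, fixed on the bench: aluminium base 20 mm high, 160 mm wide (y), from x = -160 to +30 mm. Origin on the bench under the axis of a tube clamped along y. Two saddles at y = -52 and +52 mm, 30 mm wide, tops 40 mm high. The jaw, on the -x side, is two steel pads over the saddles with upright faces, tops 57 mm high, on one slide that closes towards +x; how far it is open is not measured
- nest (a point): point at the level of the saddle tops (40 mm high) under the axis of a clamped tube, midway between the saddles; axes as the fixture. A seated tube's axis is 9 mm above it. With the jaw open the free gap (23 to 27.5 mm) has its middle 2.5 to 4.5 mm to the -x side. For |y| < 37 mm, x -75 to +25 mm, nothing is over 34 mm high: room for fingers holding the tube's middle
- fence: the fixed fence: two steel blocks at y = -52 and +52 mm, upright faces towards -x at x = +9 mm, top 56 mm high. Origin and axes as the fixture
- cap: thumbscrew's black cap on a 40 mm high block at fixture x = -115 mm, y = 0: flange 32 mm wide, 6 mm thick, and on it an upright wing 44 mm long (cap's x), 10 mm thick (y). Origin on the turning axis under the flange, 48 mm above the bench; wing top 32 mm above the origin. Grip the wing across its thickness from above, fingertips 7 mm or more above the origin
- wing (a point): middle of the wing, on the turning axis, 20 mm above the cap's origin, axes as the cap. Clockwise from above closes the jaw: 1 to 1.9 rad bring it to the tube. The wing is sprung (1.5 N m per rad) on the clutch and springs back when let go. Running free it takes 0.1 to 0.2 N m; against the tube this climbs in 0.1 to 0.4 rad to 0.3 N m and stays there: the clutch slips, the screw stands
- pin_top (a point): centre of the top of the clutch's telltale, a steel pin 6 mm thick in the middle of the wing. Its z in the cap's frame is 34 mm before any slip and grows by 1 mm for each radian that the clutch has slipped clockwise on the screw: too little to be read well from a noisy pose
- short_a: 110 mm tube, same 18 mm diameter as the long one; leave where it is. Origin at its middle, y along it
- short_b: the other 110 mm tube, alike; leave where it is
- ring_gauge: loose steel ring, 44 mm outside, 14 mm high; leave alone. Origin centre of underside
- plug_gauge: loose dark steel plug standing upright, 24 mm foot, 47 mm high; leave alone. Origin centre of underside
- bottle: clear plastic bottle, 60 mm wide, 150 mm high; leave alone. Origin centre of underside
- jar: small glass jar, 52 mm wide, 60 mm high; leave alone. Origin centre of underside
- driver: screwdriver 170 mm long lying flat; leave alone
There are look-alikes about, which are no part of the job. What is shaped like the tube but orange is not meant.

How it is judged:
On the way, in this order (a step that is already met when the one before it is completed fails the run):
1. the long tube lies let go on both saddles between fence and jaw (x of tube in the frame of nest between -0.012 and 0.002 m and y of tube in the frame of nest between -0.012 and 0.012 m and z of tube in the frame of nest between 0.007 and 0.0115 m and angle between the y axis of tube and the y axis of fixture, either way round below 0.06 rad and contact force between the fingers and tube below 0.05 N and linear speed of tube below 0.02 m/s), for 0.2 s.
2. the tube is clamped and the clutch has slipped for the first time (0.1 rad or more) (x of tube in the frame of nest between -0.012 and 0.002 m and y of tube in the frame of nest between -0.012 and 0.012 m and z of tube in the frame of nest between 0.007 and 0.0115 m and angle between the y axis of tube and the y axis of fixture, either way round below 0.06 rad and contact force between fence and tube above 8 N and z of pin_top in the frame of cap above 0.0341 m), for 0.05 s.
At the end, for the whole second after the job is handed in: The long tube is clamped: pressed on the fence with more than 8 N, its axis 7 to 11.5 mm above the saddles, its middle within 12 mm of the nest's along y, parallel to it within 0.06 rad, at rest; and the clutch has slipped clockwise between 0.1 and 1.0 rad in all (telltale 0.1 to 1.0 mm up) (all of step 2 and z of pin_top in the frame of cap below 0.035 m and linear speed of tube below 0.01 m/s); the robot touches nothing.
It fails at once if the clutch is turned on past its first slip (more than 1.0 rad of slip), or is slipped backwards (z of pin_top in the frame of cap above 0.035 m or z of pin_top in the frame of cap below 0.0337 m).
It fails at once if the tube is forced: pushed against the fence with more than 40 N (contact force between fence and tube above 40 N).
It fails at once if another thing on the bench is moved by more than 15 mm (distance of any of short_a, short_b, ring_gauge, plug_gauge, bottle, jar, driver from where it was at the start of the episode above 0.015 m).
It also fails if it takes over 67 s, if anything falls off the work surface, if the arm or the gripper's body presses on something with over 40 N, if the wrist force passes 120 N, or if a joint passes its speed limit or range.

ROBOT

A 6-joint arm with a two-finger parallel gripper is mounted at the origin on the work surface. World frame = base frame: x ahead of the robot, y to its left, z up, the work surface at z = 0. Lengths are in m, angles in rad, forces in N, time in s.
With the tool pointing down it reaches from about 0.35 to 0.925 m from the base axis. Payload 6.4 kg.
Tool frame: the origin (TCP) lies between the finger pads; the fingertips stand 22 mm ahead of it and the grasp point (between the pads) lies 3 mm ahead of it; z points along the fingers, y is the line along which they close (so a half turn about z gives the same grasp; the last joint's range is limited). The gripper opens to 94 mm and grips with 3 to 60 N. Pads are 16 mm wide; open, the fingers measure 119 mm over their backs; the gripper's body (75 mm by 177 mm) begins 78 mm behind the grasp point.
Start: joints at [-1.475, 0.245, 1.558, -0, 1.339, -0.174], TCP at [0.173, -0.626, 0.227] pointing down, gripper open.
Joint ranges: [-3.13, 3.13], [-1.02, 2.26], [0.13, 2.54], [-0.95, 4.09], [0.21, 2.88], [-2.74, 2.74]. Speed limits (rad/s): [2.57, 2.57, 3.14, 3.14, 3.14, 3.14].

INTERFACE

Orientations are given as a unit quaternion [w, x, y, z].
In Python, from plant import readout, read_camera, calibration, robot gives the robot as it stands.
- The arm moves only by the tool send_rows, never from a script. Its argument "rows" is a list that holds one entry, the list of rows, each a list of 7 numbers: the turn, a rotation vector about the tool's x, y, z each as a share of 45 degrees, from -1 to 1, then the shift along the tool's x, y, z each as a share of 0.25 m, from -1 to 1, then the gripper's target within -1 to 1 (fully open at 1, half-way at 0, shut at -1). In form: [[[ax, ay, az, tx, ty, tz, gripper], ...]]. A call has 1 to 8 rows; each row is the pose to reach, as a shift and turn from the pose commanded when the call began, along the tool's axes at that moment; what a row does not reach only later rows make up. A row lasts 1/12 s, in which the tool goes at most 41.7 mm and 7.16 degrees, less where a joint would pass 70% of its speed; a pose out of reach is approached as far as the arm can. A call with a number of a shift or a turn outside -1 to 1 is refused whole. A call with a gripper value outside its range is refused whole. The fingers move at their own pace and stop on an object; "newtons" is the grip in N (left out, the last holds). Time passes only in rows, so rows that repeat a pose let the fingers close. It gives the time, the measured TCP pose, the force, the opening and the grip force at its end, in the units of the state.
- readout.sense(): the state, without advancing time (a new reading comes with each control period).
- read_camera(name): name is "scene" or "top" or "wrist"; returns (picture, depth): 400x640x3 uint8, red, green, blue; 400x640 float32, m along the optical axis (not along the pixel's ray), 0 where there is no reading.
- calibration(name): a dict with "fov_y" (degrees; the focal length in pixels is half the picture's height over the tangent of half this angle, whatever the lens; pixels are square), "cx", "cy" (the principal point, pixels), "R" (3x3) and "t" (3): a world point X has camera coordinates R X + t. Camera axes: x right, y down, z forward; pixel columns grow to the right and rows downward; lengths in m; the calibration is good to about 2 mm. A picture is of the moment at which its call begins: read the wrist's pose just before it. calibration takes no time and is no camera call; for the wrist camera it gives the pose at the moment of the call.
- robot.sign_off(): hands the job in; it is judged then, once.
The state is a dict: "time_s": time; "joints": joint angles; "dq": joint speeds; "tau": joint torques, N m; "ee_pos": TCP position; "eef_rot": TCP orientation; "wrist_force": force on the tool from outside, world axes, zero at the start; "moment": the same for the moment, N m; "grip_width": opening from 0.0 (shut) to 1.0 (fully open); "grip_force": force on a finger pad.
Only numpy, scipy, OpenCV 4.12 (cv2) and the standard library are available. Lean on these libraries where they do the work, as an engineer would, in place of code of your own. Each camera call takes 0.05 s, during which the arm holds its last target. There are 200 camera calls.

## Working session

There is one attempt and no reset: what is moved stays moved. The work goes in short steps, Python scripts to look and compute and a tool call to move; the robot and the scene stay as the last step left them, time stands still between calls to the robot, and variables do not carry over. Pictures are saved under pics/ and viewed, at most 10 in all, crops included, and the job is handed in when it is done.

Besides the shell and the picture viewer there is one more tool, called after "Request:" in YAML: its name, and indented under it one key for each argument. send_rows: Moves the arm, as the interface text tells. Shift numbers are shares of 0.25 m and turn numbers shares of 45 degrees, none past 1 either way. Its arguments: {"type":"object","properties":{"rows":{"type":"array","items":{"type":"array","items":{"type":"array","items":{"type":"number","minimum":-1,"maximum":1}}}},"newtons":{"type":"number"}},"required":["rows"]}

```bash
ls; mkdir -p pics
python3 - <<'E'
from plant import readout, read_camera, calibration
import cv2,numpy as np
print(readout.sense())
for n in("scene","top"):
    p,d=read_camera(n); c=calibration(n); print(n,c)
    cv2.imwrite(f"pics/{n}0.png",p[:,:,::-1]); np.savez(f"pics/{n}0.npz",p=p,d=d)
E
```

```text
pics
{'time_s': 0.0, 'joints': array([-1.47511187e+00,  2.45794296e-01,  1.55901160e+00, -2.84682730e-05,
        1.33869125e+00, -1.74109904e-01]), 'dq': array([-0.00159744, -0.00060869, -0.00150765, -0.00028125, -0.00055517,
       -0.00079157]), 'tau': array([ 5.87698341e-04, -4.15837097e+01, -3.14601517e+01,  6.84587122e-02,
        3.32022377e-02, -1.38389000e-04]), 'ee_pos': array([ 0.17318462, -0.62592113,  0.22635927]), 'eef_rot': array([-9.52055273e-04,  9.90914273e-01,  1.34491623e-01,  2.34918578e-05]), 'wrist_force': array([-0.36238375, -0.49061731, -0.00056683]), 'moment': array([-0.00523328, -0.02906265,  0.00415217]), 'grip_force': 0.0, 'grip_width': 0.9990984644256851}
scene {'fov_y': 53.797373286581184, 'cx': 321.4823453129428, 'cy': 206.93900186434286, 'R': array([[ 0.32942623,  0.94392297, -0.02208574],
       [ 0.53190872, -0.20485929, -0.82164821],
       [-0.78009709,  0.25892487, -0.56956688]]), 't': array([-0.20850237, -0.26626701,  1.49089942])}
top {'fov_y': 44.06711207541896, 'cx': 311.9047603256254, 'cy': 200.81503376851404, 'R': array([[-0.00896858, -0.9999482 , -0.00481235],
       [-0.97192239,  0.00984863, -0.23509546],
       [ 0.23513068,  0.00256875, -0.97196037]]), 't': array([0.00647226, 0.62454272, 1.29829501])}
```

View pics/top0.png

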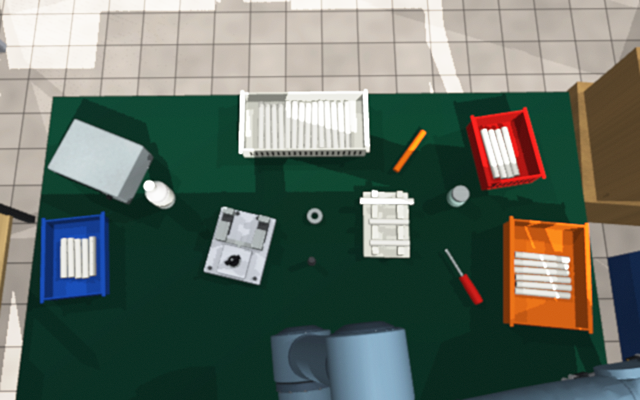

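View pics/scene0.png

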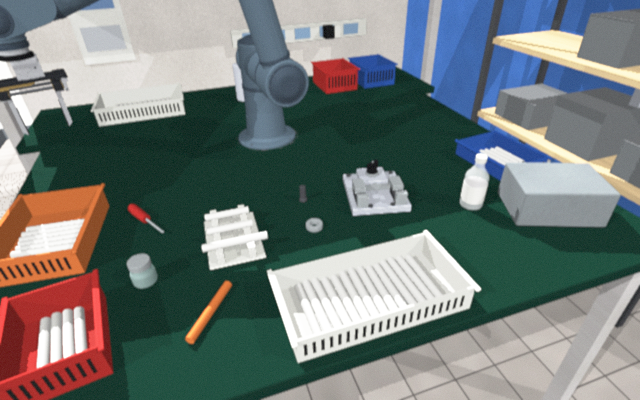

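The top view shows the rack at about (387,225), with the long tube its uppermost one at (386,200). The fixture is at about (242,245), tilted, with the black cap at (233,260). The scene view agrees: tube at (235,240), fixture at (377,190).

```bash
cat > h.py <<'E'
import numpy as np,cv2
from plant import readout, read_camera, calibration
from scipy.spatial.transform import Rotation as Ro
def ray(c,uv,z):
    f=200/np.tan(np.radians(c["fov_y"])/2); uv=np.atleast_2d(np.asarray(uv,float))
    R=np.array(c["R"]);C=-R.T@c["t"]
    d=np.c_[(uv[:,0]-c["cx"])/f,(uv[:,1]-c["cy"])/f,np.ones(len(uv))]@R
    return C+d*((np.broadcast_to(z,len(uv))-C[2])/d[:,2])[:,None]
def cloud(c,d):
    f=200/np.tan(np.radians(c["fov_y"])/2); v,u=np.indices(d.shape)
    X=np.stack([(u-c["cx"])/f*d,(v-c["cy"])/f*d,d],-1)
    return (X-np.array(c["t"]))@np.array(c["R"])
def tool():
    s=readout.sense(); w=s["eef_rot"]; return s,s["ee_pos"],Ro.from_quat([w[1],w[2],w[3],w[0]])
def move(p,yaw=None,q0=None):
    """shift (shares) to world TCP p, turn (shares) about tool z to get tool y axis along yaw (mod pi), tool pointing down"""
    s,e,R=tool(); t=R.inv().apply(np.array(p)-e)/0.25
    out=[np.round(t,4)]
    if yaw is not None:
        y=R.as_matrix()[:,1]; cur=np.arctan2(y[1],y[0]); dl=(yaw-cur+np.pi/2)%np.pi-np.pi/2
        T=np.array([[0,0,0],[0,0,0],[0,0,-1.]]).T; y=np.array([np.cos(cur+dl),np.sin(cur+dl),0]);z=np.array([0,0,-1.])
        M=np.c_[np.cross(y,z),y,z]; out.append(np.round((R.inv()*Ro.from_matrix(M)).as_rotvec()/(np.pi/4),4))
    return out
E
python3 - <<'E'
from h import *
c=calibration("top"); 
print("tube",ray(c,[[359,200],[414,202]],.039)); print("cap",ray(c,[[233,260]],.07))
print("fixt corners",ray(c,[[223,207],[276,213],[255,284],[204,275]],.02))
print("camwrist",calibration("wrist"))
E
```

```text
tube [[ 0.63418776 -0.13370188  0.039     ]
 [ 0.62674123 -0.29003064  0.039     ]]
cap [[0.46276831 0.21588958 0.07      ]]
fixt corners [[0.62199488 0.2573095  0.02      ]
 [0.60275755 0.10420692 0.02      ]
 [0.40147175 0.16096011 0.02      ]
 [0.4276526  0.30392015 0.02      ]]
camwrist {'fov_y': 68.28608267791704, 'cx': 315.189202338231, 'cy': 205.97452369189318, 'R': array([[ 2.65194528e-01, -9.64194460e-01, -9.51302500e-04],
       [-9.32730945e-01, -2.56790461e-01,  2.53123770e-01],
       [-2.44304822e-01, -6.62397294e-02, -9.67433436e-01]]), 't': array([-0.64980491, -0.02537304,  0.3898296 ])}
```

Run:
```python
from h import *
s,e,R=tool(); c=calibration("wrist"); C=-np.array(c["R"]).T@c["t"]
print("cam in tool",R.inv().apply(C-e)); print("view dir in tool",R.inv().apply(np.array(c["R"])[2]))
print(R.as_matrix()[:,:2].T)
for yaw in(0.0,):
  print(move([.57,-.21,.25],yaw))
```

```text
cam in tool [ 0.0731678   0.00050719 -0.15641106]
view dir in tool [-2.53404085e-01  3.11463047e-04  9.67360467e-01]
[[ 9.63814937e-01  2.66572095e-01  2.91270772e-04]
 [ 2.66572207e-01 -9.63813543e-01 -1.64723513e-03]]
[array([ 1.9733, -1.1808, -0.0915]), array([-1.6000e-03, -1.7000e-03, -1.6564e+00])]
```

Request:
send_rows:
  rows:
    - [[0, 0, -0.83, 0.99, -0.59, 0, 1], [0, 0, -0.83, 0.99, -0.59, 0, 1], [0, 0, -0.83, 0.99, -0.59, 0, 1], [0, 0, -0.83, 0.99, -0.59, 0, 1], [0, 0, -0.83, 0.99, -0.59, 0, 1], [0, 0, -0.83, 0.99, -0.59, 0, 1], [0, 0, -0.83, 0.99, -0.59, 0, 1]]

```text
time_s: 0.68
ee_pos: [0.3736, -0.4162, 0.2271]
eef_rot: [-0.0, 0.895, 0.445, 0.0]
wrist_force: [0.8, 0.3, 0.5]
grip_width: 1.0
grip_force: 0.0
```

Run:
```python
from h import *
print(move([.60,-.21,.25],0),tool()[0]["joints"])
```

```text
[array([ 1.2042,  0.2246, -0.0914]), array([-6.000e-04, -8.000e-04, -8.248e-01])] [-1.04211342e+00  3.43555995e-02  1.79224533e+00  1.92169885e-04
  1.31574532e+00 -3.94358717e-01]
```

Request:
send_rows:
  rows:
    - [[0, 0, -0.82, 1, 0.2, -0.09, 1], [0, 0, -0.82, 1, 0.2, -0.09, 1], [0, 0, -0.82, 1, 0.2, -0.09, 1], [0, 0, -0.82, 1, 0.2, -0.09, 1], [0, 0, -0.82, 1, 0.2, -0.09, 1], [0, 0, -0.82, 1, 0.2, -0.09, 1], [0, 0, -0.82, 1, 0.2, -0.09, 1], [0, 0, -0.82, 1, 0.2, -0.09, 1]]

```text
time_s: 1.35
ee_pos: [0.5647, -0.2475, 0.2497]
eef_rot: [-0.0, 0.708, 0.707, -0.0]
wrist_force: [-0.2, -0.9, -0.6]
grip_width: 0.995
grip_force: 0.0
```

Run:
```python
from h import *
print(tool()[0]["ee_pos"])
p,d=read_camera("wrist"); c=calibration("wrist")
import pickle; pickle.dump((p,d,c),open("pics/w1.pkl","wb")); cv2.imwrite("pics/w1.png",p[:,:,::-1])
```

```text
[ 0.56470647 -0.24746873  0.24965084]
```

View pics/w1.png

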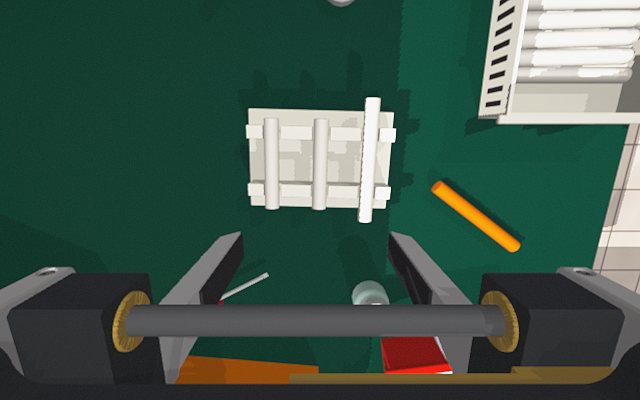

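The wrist view shows the rack with three tubes. The long one is on the right, from (373,98) to (364,222), and the two short ones are at x≈272 and 320.

```bash
cat >> h.py <<'E'
def rect(P):
    """centre, yaw of long axis, size of points' min-area rectangle in plan"""
    r=cv2.minAreaRect((P[:,:2]*1000).astype(np.float32)); b=cv2.boxPoints(r)
    e=[b[1]-b[0],b[2]-b[1]]; l=max(e,key=np.linalg.norm); return np.array(r[0])/1000,np.arctan2(l[1],l[0])%np.pi,np.array(r[1])
E
python3 - <<'E'
from h import *; import pickle
p,d,c=pickle.load(open("pics/w1.pkl","rb"))
X=cloud(c,d); roi=np.zeros(d.shape,bool); roi[80:235,345:400]=1
print(ray(c,[[373,98],[364,222]],.041))
m=roi&(X[...,2]>.0415)&(X[...,2]<.06)
n,l,st,ce=cv2.connectedComponentsWithStats(m.astype(np.uint8)); k=1+np.argmax(st[1:,4]); P=X[l==k]
print(rect(P),np.percentile(P[:,2],[5,50,95]),np.median(P,0),len(P))
E
```

```text
[[ 0.63107274 -0.14165811  0.041     ]
 [ 0.62620951 -0.29331927  0.041     ]]
(array([ 0.6292962 , -0.21577405]), np.float32(1.5374265), array([150.17468262,  16.97206879])) [0.04236427 0.04556268 0.04743798] [ 0.62880143 -0.20956089  0.04556268] 1629
```

Run:
```python
from h import *
print(tool()[1],move([.629,-.216,.09],-.033))
```

```text
[ 0.56357287 -0.24873474  0.24937758] [array([0.1317, 0.2619, 0.6373]), array([-0.0014, -0.0002,  0.0377])]
```

Request:
send_rows:
  rows:
    - [[0, 0, 0.038, 0.132, 0.262, 0.637, 0], [0, 0, 0.038, 0.132, 0.262, 0.637, 0], [0, 0, 0.038, 0.132, 0.262, 0.637, 0], [0, 0, 0.038, 0.132, 0.262, 0.637, 0], [0, 0, 0.038, 0.132, 0.262, 0.637, 0], [0, 0, 0.038, 0.132, 0.262, 0.637, 0], [0, 0, 0.038, 0.132, 0.262, 0.637, 0], [0, 0, 0.038, 0.132, 0.262, 0.637, 0]]
  newtons: 12

```text
time_s: 2.07
ee_pos: [0.6299, -0.2188, 0.0939]
eef_rot: [0.002, 0.72, 0.694, 0.001]
wrist_force: [0.0, -0.0, -0.1]
grip_width: 0.504
grip_force: 0.0
```

Run:
```python
from h import *
print(tool()[1],tool()[0]["grip_width"],move([.629,-.216,.049],-.033))
```

```text
[ 0.62986326 -0.2187569   0.09393064] 0.5038674337899336 [array([ 0.0113, -0.0046,  0.1797]), array([ 0.005 ,  0.0029, -0.0044])]
```

Request:
send_rows:
  rows:
    - [[0, 0, 0, 0.006, 0, 0.168, 0], [0, 0, 0, 0.006, 0, 0.168, 0], [0, 0, 0, 0.006, 0, 0.168, 0], [0, 0, 0, 0.006, 0, 0.168, 0], [0, 0, 0, 0.006, 0, 0.168, 0]]

```text
time_s: 2.48
ee_pos: [0.6305, -0.2163, 0.0518]
eef_rot: [0.002, 0.719, 0.695, 0.001]
wrist_force: [1.0, -0.4, 0.2]
grip_width: 0.501
grip_force: 0.0
```

Request:
send_rows:
  rows:
    - [[0, 0, 0, 0, 0, 0, -1], [0, 0, 0, 0, 0, 0, -1], [0, 0, 0, 0, 0, 0, -1], [0, 0, 0, 0, 0, 0, -1], [0, 0, 0, 0, 0, 0, -1], [0, 0, 0, 0, 0, 0, -1]]
  newtons: 12

```text
time_s: 2.98
ee_pos: [0.6293, -0.2153, 0.0489]
eef_rot: [0.0, 0.719, 0.695, 0.0]
wrist_force: [0.1, 1.0, 1.6]
grip_width: 0.19
grip_force: 12.0
```

Request:
send_rows:
  rows:
    - [[0, 0, 0, 0, 0, -0.16, -1], [0, 0, 0, 0, 0, -0.32, -1], [0, 0, 0, 0, 0, -0.48, -1], [0, 0, 0.14, 0.15, -0.06, -0.6, -1], [0, 0, 0.288, 0.3, -0.12, -0.6, -1], [0, 0, 0.288, 0.45, -0.2, -0.6, -1], [0, 0, 0.288, 0.6, -0.28, -0.6, -1], [0, 0, 0.288, 0.75, -0.36, -0.6, -1]]

```text
time_s: 3.65
ee_pos: [0.5482, -0.0307, 0.1986]
eef_rot: [-0.0, 0.793, 0.609, 0.0]
wrist_force: [1.1, 0.2, 0.1]
grip_width: 0.186
grip_force: 12.0
```

Run:
```python
from h import *
print(tool()[1],tool()[0]["grip_width"],move([.509,.105,.2],-.26))
```

```text
[ 0.54824615 -0.03074232  0.1986452 ] 0.18607760792772957 [array([ 0.4839, -0.2921, -0.0053]), array([-0.0001, -0.0002, -0.0021])]
```

Request:
send_rows:
  rows:
    - [[0, 0, 0, 0.46, -0.29, 0, -1], [0, 0, 0, 0.46, -0.29, 0, -1], [0, 0, 0, 0.46, -0.29, 0, -1], [0, 0, 0, 0.46, -0.29, 0, -1], [0, 0, 0, 0.46, -0.29, 0, -1], [0, 0, 0, 0.46, -0.29, 0, -1], [0, 0, 0, 0.46, -0.29, 0, -1]]

```text
time_s: 4.23
ee_pos: [0.5096, 0.0965, 0.1987]
eef_rot: [0.0, 0.793, 0.609, -0.0]
wrist_force: [-0.8, 0.3, -0.9]
grip_width: 0.186
grip_force: 12.0
```

Run:
```python
from h import *
print(tool()[0]["ee_pos"])
c=calibration("wrist");p,d=read_camera("wrist")
import pickle; pickle.dump((p,d,c),open("pics/w2.pkl","wb")); cv2.imwrite("pics/w2.png",cv2.resize(p[0:300,160:480,::-1],None,fx=2,fy=2,interpolation=cv2.INTER_CUBIC))
```

```text
[0.50958633 0.09645925 0.19869661]
```

View pics/w2.png

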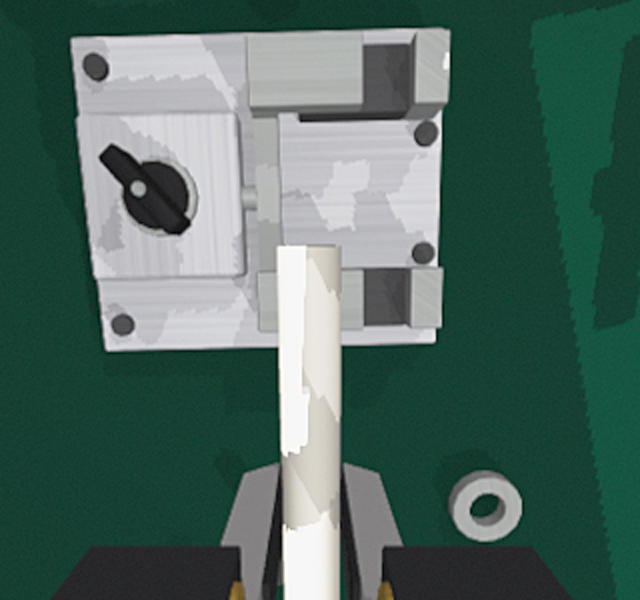

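Viewed at 2x with a column offset of 160, this shows:
- **Cap:** left side, pin at (138,188), wing from (108,152) to (182,228).
- **Jaw pads:** right edges at x≈362.
- **Fence blocks:** left edges at about (414,65) and (410,298).
- **Base:** corners at (72,38), (450,28), (435,343) and (105,350).

Run:
```python
from h import *; import pickle
p,d,c=pickle.load(open("pics/w2.pkl","rb"))
f=lambda L,z:ray(c,np.array(L)/2+[160,0],z)
B=f([[72,38],[450,28],[435,343],[105,350]],.02); print(B)
x=(B[1]-B[0]+B[2]-B[3]);y=(B[0]-B[3]+B[1]-B[2]);print("yaws",np.arctan2(x[1],x[0]),np.arctan2(y[1],y[0])-np.pi/2,[np.linalg.norm(B[i]-B[i-1]) for i in range(4)])
X=cloud(c,d)
g=cv2.cvtColor(p,cv2.COLOR_RGB2GRAY)
# depth-based: fence and jaw tops
roi=np.zeros(d.shape,bool);roi[8:180,190:395]=1
cap=f([[138,188]],.082)[0]; print("pin",cap)
print("wing ends",f([[108,152],[182,228]],.078))
yaw=np.arctan2(x[1],x[0]); ex=np.array([np.cos(yaw),np.sin(yaw)]);ey=np.array([-ex[1],ex[0]])
nest=cap[:2]+.115*ex; print("nest from cap",nest,"from base",B.mean(0)[:2]+.065*ex)
for nm,L in(("fence",[[414,65],[410,298]]),("jaw",[[362,75],[363,298]])):
    P=f(L,.056)[:,:2]-nest; print(nm,P@ex,P@ey)
n=X[...,2]
for nm,lo,hi in(("tops",.052,.062),("wing",.07,.085)):
    m=(roi&(n>lo)&(n<hi)).astype(np.uint8)
    k,l,st,ce=cv2.connectedComponentsWithStats(m)
    for i in range(1,k):
        if st[i,4]>60:
            P=X[l==i];q=(P[:,:2]-nest);print(nm,st[i],rect(P),np.median(P[:,2]),np.percentile(q@ex,[1,99]),np.percentile(q@ey,[1,99]))
```

```text
[[0.44051419 0.30104578 0.02      ]
 [0.62518326 0.25579661 0.02      ]
 [0.58483054 0.10251806 0.02      ]
 [0.40187076 0.1477329  0.02      ]]
yaws -0.24128048171933716 -0.25217433288994795 [np.float64(0.15810803984499242), np.float64(0.19013193356993524), np.float64(0.15850128018451717), np.float64(0.18846395625280096)]
pin [0.4637513  0.21437472 0.082     ]
wing ends [[0.45508531 0.23241765 0.078     ]
 [0.4762641  0.19395015 0.078     ]]
nest from cap [0.57542007 0.1868959 ] from base [0.57621682 0.18624183]
fence [0.00829473 0.00861887] [ 0.05254044 -0.05160675]
jaw [-0.01531329 -0.01482502] [ 0.04898535 -0.05108358]
tops [ 283   15   59   39 2181] (array([0.54759003, 0.24800388]), np.float32(2.901877), array([30.6961422 , 53.02630615])) 0.055923689780181564 [-0.06752844 -0.01527899] [0.03771561 0.06719382]
tops [367  14  18  38 660] (array([0.60416223, 0.23430876]), np.float32(1.3362724), array([30.79652214, 16.26773834])) 0.05488289296408671 [0.00846689 0.02423362] [0.03787473 0.06714451]
tops [225  76  31  41 306] (array([0.47203217, 0.21684329]), np.float32(1.8642306), arra
[... 356 characters left out ...]
np.float32(1.325004), array([29.85425758, 16.23222351])) 0.05501660129809786 [0.00877912 0.02454792] [-0.06593414 -0.03626001]
tops [288 135  12  31 322] (array([0.50228522, 0.15210669]), np.float32(1.3364649), array([29.89344215, 10.49093342])) 0.056106534224406056 [-0.06783056 -0.05755433] [-0.06607651 -0.03640981]
tops [331 134  11  31 339] (array([0.54350067, 0.14199475]), np.float32(1.323538), array([29.77508163, 10.22797394])) 0.056002723589284355 [-0.02538947 -0.01522675] [-0.06597202 -0.0363735 ]
wing [209  71  44  46 650] (array([0.46382428, 0.2148813 ]), np.float32(2.0318172), array([10.13543606, 43.69614792])) 0.07876816840709137 [-0.13055192 -0.09875016] [-0.01752731  0.01795541]
```

Run:
```python
from h import *; import pickle
p,d,c=pickle.load(open("pics/w2.pkl","rb"))
X=cloud(c,d);s,e,R=tool(); e=np.array([0.50958633,0.09645925,0.19869661])
q=R.inv().apply(X.reshape(-1,3)-e)
m=(d.ravel()>0)&(abs(q[:,1])<.02)&(abs(q[:,2])<.03)&(q[:,0]>.025)&(q[:,0]<.12)
q=q[m];print(len(q),np.percentile(q,[1,50,99],0))
for a in np.arange(.03,.08,.01):
    k=(q[:,0]>a)&(q[:,0]<a+.01)
    if k.sum()>9: print(a,np.percentile(q[k],[2,50,98],0)[:,1:].round(4).tolist())
yaw=-.24;ex=np.array([np.cos(yaw),np.sin(yaw)])
t=np.array([.5752,.1877])-.003*ex;print(e,tool()[1],t,move([*t,.10],yaw))
```

```text
2874 [[ 2.55051956e-02 -8.82179455e-03  4.48912052e-03]
 [ 5.20722045e-02  1.24258648e-05  6.75262021e-03]
 [ 7.57346655e-02  8.70992658e-03  1.29265635e-02]]
0.03 [[-0.0088, 0.0046], [0.0, 0.0067], [0.0088, 0.0128]]
0.04 [[-0.0086, 0.0048], [0.0, 0.0068], [0.0087, 0.0127]]
0.05 [[-0.0085, 0.0048], [0.0, 0.0067], [0.0085, 0.0122]]
0.060000000000000005 [[-0.0089, 0.0048], [0.0, 0.0068], [0.0084, 0.0127]]
0.07 [[-0.0087, 0.0048], [-0.0002, 0.0069], [0.0083, 0.0121]]
[0.50958633 0.09645925 0.19869661] [0.50966426 0.09621469 0.19865855] [0.57228599 0.18841311] [array([0.4214, 0.146 , 0.3945]), array([ 0.0001,  0.0004, -0.0292])]
```

Request:
send_rows:
  rows:
    - [[0, 0, -0.029, 0.11, 0.04, 0, -1], [0, 0, -0.029, 0.22, 0.08, 0.1, -1], [0, 0, -0.029, 0.33, 0.115, 0.2, -1], [0, 0, -0.029, 0.421, 0.146, 0.3, -1], [0, 0, -0.029, 0.421, 0.146, 0.394, -1], [0, 0, -0.029, 0.421, 0.146, 0.394, -1], [0, 0, -0.029, 0.421, 0.146, 0.394, -1], [0, 0, -0.029, 0.421, 0.146, 0.394, -1]]

```text
time_s: 4.95
ee_pos: [0.5726, 0.1887, 0.1015]
eef_rot: [0.0, 0.787, 0.617, 0.001]
wrist_force: [-0.1, -0.2, -0.4]
grip_width: 0.186
grip_force: 12.0
```

Run:
```python
from h import *
yaw=-.24;ex=np.array([np.cos(yaw),np.sin(yaw)])
t=np.array([.5752,.1877])-.003*ex;print(tool()[1],t,move([*t,.065],yaw),tool()[0]["joints"])
c=calibration("wrist");p,d=read_camera("wrist")
cv2.imwrite("pics/w3.png",p[:,:,::-1])
```

```text
[0.57257186 0.18866013 0.10145479] [0.57228599 0.18841311] [array([-0.0013, -0.0011,  0.1458]), array([ 0.0019, -0.0005, -0.0001])] [ 1.30476866e-01  2.78450986e-01  1.76447886e+00 -1.70178557e-04
  1.09712967e+00  3.70667687e-01]
```

View pics/w3.png

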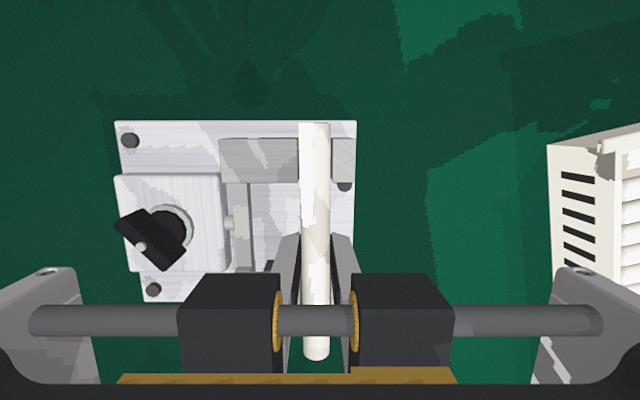

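The tube is hovering parallel over the gap, spanning columns 300–330 between the jaw pad's right edge and the fence block at about 333.

Request:
send_rows:
  rows:
    - [[0, 0, 0, 0, 0, 0.07, -1], [0, 0, 0, 0, 0, 0.12, -1], [0, 0, 0, 0, 0, 0.13, -1], [0, 0, 0, 0, 0, 0.14, -1], [0, 0, 0, 0, 0, 0.145, -1], [0, 0, 0, 0, 0, 0.145, -1]]

```text
time_s: 5.5
ee_pos: [0.5718, 0.1898, 0.0644]
eef_rot: [0.0, 0.786, 0.618, 0.0]
wrist_force: [0.7, 0.3, -0.8]
grip_width: 0.191
grip_force: 12.0
```

Request:
send_rows:
  rows:
    - [[0, 0, 0, 0, 0, 0.004, -1], [0, 0, 0, 0, 0, 0.008, -1], [0, 0, 0, 0, 0, 0.008, -1]]

```text
time_s: 5.75
ee_pos: [0.572, 0.1899, 0.0626]
eef_rot: [0.0, 0.786, 0.618, 0.0]
wrist_force: [-0.1, -0.2, 0.3]
grip_width: 0.187
grip_force: 12.0
```

Request:
send_rows:
  rows:
    - [[0, 0, 0, 0, 0, 0.004, -1], [0, 0, 0, 0, 0, 0.008, -1], [0, 0, 0, 0, 0, 0.008, -1]]

```text
time_s: 6.0
ee_pos: [0.5721, 0.19, 0.0624]
eef_rot: [0.0, 0.786, 0.618, -0.0]
wrist_force: [-5.2, -1.8, 11.8]
grip_width: 0.188
grip_force: 12.0
```

Request:
send_rows:
  rows:
    - [[0, 0, 0, 0, 0, -0.006, -1], [0, 0, 0, 0, 0, -0.006, -0.3], [0, 0, 0, 0, 0, -0.006, -0.3], [0, 0, 0, 0, 0, -0.006, -0.3], [0, 0, 0, 0, 0, -0.006, -0.3], [0, 0, 0, 0, 0, -0.006, -0.3]]

```text
time_s: 6.5
ee_pos: [0.5714, 0.1898, 0.0612]
eef_rot: [-0.0, 0.786, 0.618, -0.0]
wrist_force: [-0.6, 1.3, 0.5]
grip_width: 0.348
grip_force: 0.0
```

Request:
send_rows:
  rows:
    - [[0, 0, 0, 0, 0, -0.1, -0.3], [0, 0, 0, 0, 0, -0.2, -0.3], [0, 0, 0, -0.1, -0.1, -0.35, -0.3], [0, 0, 0, -0.2, -0.2, -0.45, -0.3], [0, 0, 0, -0.28, -0.28, -0.45, -0.3], [0, 0, 0, -0.28, -0.28, -0.45, -0.3], [0, 0, 0, -0.28, -0.28, -0.45, -0.3]]

```text
time_s: 7.08
ee_pos: [0.4862, 0.1379, 0.1745]
eef_rot: [0.0, 0.786, 0.618, 0.001]
wrist_force: [0.1, -0.6, 0.2]
grip_width: 0.349
grip_force: 0.0
```

Run:
```python
from h import *
import pickle
c=calibration("wrist");p,d=read_camera("wrist"); X=cloud(c,d)
pickle.dump((p,d,c),open("pics/w4.pkl","wb"));cv2.imwrite("pics/w4.png",p[:,:,::-1])
yaw=-.24;ex=np.array([np.cos(yaw),np.sin(yaw)]);ey=np.array([-ex[1],ex[0]]);nest=np.array([.5752,.1877])
q=X[...,:2]-nest;a,b=q@ex,q@ey
m=(d>0)&(X[...,2]>.05)&(X[...,2]<.07)&(abs(b)<.09)&(a>-.0125)&(a<.0075)&(abs(X[...,2])>0)
for lo in(-.08,-.03,.02,.065):
    k=m&(b>lo)&(b<lo+.03)
    if k.any(): print(lo,np.percentile(a[k],[2,50,98]),np.percentile(X[...,2][k],[5,50,98]))
print(b[m].min(),b[m].max())
k=(d>0)&(X[...,2]>.073)&(X[...,2]<.09)&(abs(a+.115)<.035)&(abs(b)<.035)
print("wing",rect(X[k]),tool()[0]["joints"],tool()[1])
```

```text
-0.08 [-0.01123504 -0.00427782  0.0052037 ] [0.05145907 0.05594126 0.05805043]
-0.03 [-0.01155764 -0.00471765  0.00450611] [0.05147799 0.05581924 0.05806683]
0.02 [-0.01199537 -0.00508449  0.00414509] [0.05153382 0.05576911 0.05787878]
0.065 [-0.01216316 -0.0051001   0.00390409] [0.05159703 0.05570969 0.05785908]
-0.07219806525877401 0.07769395179693105
wing (array([0.46351749, 0.21516727]), np.float32(2.0389216), array([10.17210865, 44.04770279])) [ 5.21497300e-02 -3.95172508e-02  1.96707512e+00  1.46198536e-04
  1.21284678e+00  2.91015440e-01] [0.48704369 0.13821092 0.1742573 ]
```

View pics/w4.png

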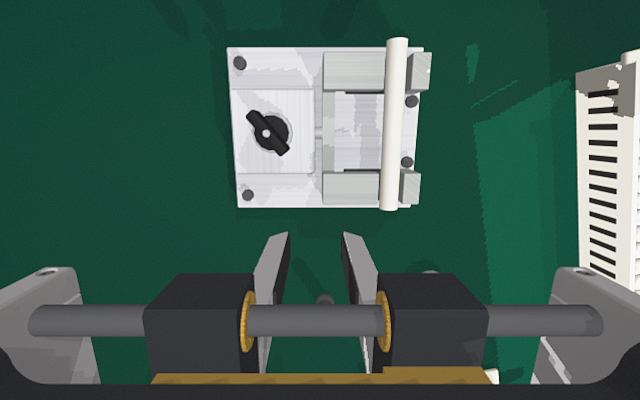

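The tube is seated: its top reads 58 mm, x offset -4 mm, y offset +2.7 mm, and it is parallel. The picture shows it between the jaw and the fence at column 395, with the wing at (267,133). Next is the wing.

Run:
```python
from h import *
print(move([.4636,.2150,.12],.466),tool()[0]["moment"])
```

```text
[array([ 0.2761, -0.164 ,  0.217 ]), array([ 1.600e-03, -1.000e-04, -8.975e-01])] [-0.06909387 -0.11008374 -0.01964405]
```

Request:
send_rows:
  rows:
    - [[0, 0, -0.15, 0.1, -0.06, 0, -0.3], [0, 0, -0.3, 0.2, -0.12, 0, -0.3], [0, 0, -0.45, 0.276, -0.164, 0, -0.3], [0, 0, -0.6, 0.276, -0.164, 0.1, -0.3], [0, 0, -0.75, 0.276, -0.164, 0.217, -0.3], [0, 0, -0.897, 0.276, -0.164, 0.217, -0.3], [0, 0, -0.897, 0.276, -0.164, 0.217, -0.3], [0, 0, -0.897, 0.276, -0.164, 0.217, -0.3]]

```text
time_s: 7.8
ee_pos: [0.4642, 0.2155, 0.1193]
eef_rot: [-0.0, 0.526, 0.851, -0.0]
wrist_force: [0.4, -0.4, 0.1]
grip_width: 0.348
grip_force: 0.0
```

Run:
```python
from h import *
print(tool()[1],move([.4636,.2150,.08],.466),[tool()[0][k] for k in("joints","moment")])
```

```text
[0.46416212 0.21554731 0.11928154] [array([-0.001 , -0.0029,  0.1571]), array([-0.0007, -0.0003, -0.003 ])] [array([ 2.12849259e-01,  5.10947205e-02,  1.98721406e+00,  1.33645772e-04,
        1.10385949e+00, -2.50825549e-01]), array([-0.04772782, -0.10230888,  0.02944792])]
```

Request:
send_rows:
  rows:
    - [[0, 0, 0, 0, -0.002, 0.08, -0.3], [0, 0, 0, 0, -0.002, 0.157, -0.3], [0, 0, 0, 0, -0.002, 0.157, -0.3], [0, 0, 0, 0, -0.002, 0.157, -0.3], [0, 0, 0, 0, -0.002, 0.157, -0.3]]

```text
time_s: 8.22
ee_pos: [0.4643, 0.2151, 0.0818]
eef_rot: [0.001, 0.525, 0.851, 0.001]
wrist_force: [-0.3, -1.0, 0.1]
grip_width: 0.35
grip_force: 0.0
```

Request:
send_rows:
  rows:
    - [[0, 0, 0, 0, 0, 0, -1], [0, 0, 0, 0, 0, 0, -1], [0, 0, 0, 0, 0, 0, -1], [0, 0, 0, 0, 0, 0, -1]]
  newtons: 30

```text
time_s: 8.55
ee_pos: [0.4634, 0.2149, 0.0811]
eef_rot: [0.0, 0.525, 0.851, 0.0]
wrist_force: [0.7, 1.0, 1.1]
grip_width: 0.105
grip_force: 22.7
```

```bash
cat > s.py <<'E'
from h import *
s,e,R=tool(); y=R.as_matrix()[:,1]; print("turned",round((.466-np.arctan2(y[1],y[0]))%(2*np.pi),3),"mom",s["moment"].round(3),"tau6",round(s["tau"][5],3),"F",s["wrist_force"].round(1),"pos",e.round(4),"q6",round(s["joints"][5],3),"t",s["time_s"])
E
python3 s.py
```

```text
turned 0.0 mom [ 0.098 -0.421  0.041] tau6 0.006 F [0.7 1.  1.1] pos [0.4634 0.2149 0.0811] q6 -0.254 t 8.55
```

Request:
send_rows:
  rows:
    - [[0, 0, 0.15, 0, 0, 0, -1], [0, 0, 0.3, 0, 0, 0, -1], [0, 0, 0.45, 0, 0, 0, -1], [0, 0, 0.6, 0, 0, 0, -1], [0, 0, 0.75, 0, 0, 0, -1], [0, 0, 0.9, 0, 0, 0, -1], [0, 0, 0.9, 0, 0, 0, -1]]

```text
time_s: 9.13
ee_pos: [0.4631, 0.2149, 0.081]
eef_rot: [0.0, 0.787, 0.616, 0.0]
wrist_force: [-1.7, -0.5, 3.4]
grip_width: 0.105
grip_force: 30.0
```

```bash
python3 s.py
```

```text
turned 0.708 mom [-0.053  0.269  0.11 ] tau6 0.946 F [-1.7 -0.5  3.4] pos [0.4631 0.2149 0.081 ] q6 0.454 t 9.1333
```

```bash
cat > s2.py <<'E'
from h import *
m=[];t6=[]
for i in range(5):
    s,e,R=tool();m.append(s["moment"]);t6.append(s["tau"][5]); i<4 and read_camera("wrist")
y=R.as_matrix()[:,1]; print("turned",round((.466-np.arctan2(y[1],y[0]))%(2*np.pi),3),"mom",np.mean(m,0).round(3),"mz",np.array(m)[:,2].round(3),"F",s["wrist_force"].round(1),"pos",e.round(4),"q6",round(s["joints"][5],3),"t",s["time_s"])
E
python3 s2.py
```

```text
turned 0.704 mom [-0.108  0.363  0.096] mz [0.11  0.069 0.101 0.085 0.117] F [-2.7  0.1  5.2] pos [0.4632 0.2149 0.081 ] q6 0.45 t 9.3333
```

Request:
send_rows:
  rows:
    - [[0, 0, 0.13, 0, 0, 0, -1], [0, 0, 0.26, 0, 0, 0, -1], [0, 0, 0.38, 0, 0, 0, -1]]

```text
time_s: 9.58
ee_pos: [0.463, 0.2149, 0.081]
eef_rot: [-0.0, 0.87, 0.492, -0.0]
wrist_force: [-3.7, 0.2, 5.7]
grip_width: 0.102
grip_force: 30.0
```

```bash
python3 s2.py
```

```text
turned 1.003 mom [-0.066  0.528  0.145] mz [0.155 0.125 0.141 0.159 0.145] F [-3.3 -0.1  6.1] pos [0.463 0.215 0.081] q6 0.749 t 9.7833
```

Request:
send_rows:
  rows:
    - [[0, 0, 0.1, 0, 0, 0, -1], [0, 0, 0.19, 0, 0, 0, -1], [0, 0, 0.19, 0, 0, 0, -1]]

```text
time_s: 10.03
ee_pos: [0.463, 0.215, 0.081]
eef_rot: [-0.0, 0.904, 0.427, -0.0]
wrist_force: [-2.4, -0.6, 6.0]
grip_width: 0.103
grip_force: 30.0
```

```bash
python3 s2.py
```

```text
turned 1.152 mom [-0.027  0.575  0.112] mz [0.127 0.182 0.024 0.145 0.083] F [-3.   0.3  5.8] pos [0.4629 0.215  0.081 ] q6 0.898 t 10.2333
```

Request:
send_rows:
  rows:
    - [[0, 0, 0.1, 0, 0, 0, -1], [0, 0, 0.19, 0, 0, 0, -1], [0, 0, 0.19, 0, 0, 0, -1]]

```text
time_s: 10.48
ee_pos: [0.4629, 0.215, 0.081]
eef_rot: [-0.0, 0.934, 0.359, -0.0]
wrist_force: [-2.6, 0.2, 6.2]
grip_width: 0.107
grip_force: 30.0
```

```bash
python3 s2.py
```

```text
turned 1.301 mom [0.012 0.627 0.149] mz [0.142 0.169 0.167 0.11  0.159] F [-3.7 -0.   6.4] pos [0.4629 0.215  0.081 ] q6 1.047 t 10.6833
```

Request:
send_rows:
  rows:
    - [[0, 0, 0.1, 0, 0, 0, -1], [0, 0, 0.19, 0, 0, 0, -1], [0, 0, 0.19, 0, 0, 0, -1]]

```text
time_s: 10.93
ee_pos: [0.4629, 0.2151, 0.081]
eef_rot: [-0.0, 0.958, 0.288, -0.0]
wrist_force: [-3.6, 1.1, 5.5]
grip_width: 0.105
grip_force: 30.1
```

```bash
python3 s2.py
```

```text
turned 1.45 mom [0.073 0.674 0.312] mz [0.337 0.268 0.308 0.35  0.299] F [-2.6  0.2  6. ] pos [0.4629 0.2151 0.081 ] q6 1.196 t 11.1333
```

Request:
send_rows:
  rows:
    - [[0, 0, 0.1, 0, 0, 0, -1], [0, 0, 0.19, 0, 0, 0, -1], [0, 0, 0.19, 0, 0, 0, -1]]

```text
time_s: 11.38
ee_pos: [0.4628, 0.2152, 0.081]
eef_rot: [-0.0, 0.976, 0.216, -0.0]
wrist_force: [-3.4, 0.5, 7.3]
grip_width: 0.104
grip_force: 30.1
```

```bash
python3 s2.py
```

```text
turned 1.599 mom [0.127 0.677 0.285] mz [0.298 0.324 0.266 0.272 0.266] F [-4.   0.6  6.1] pos [0.4628 0.2152 0.081 ] q6 1.345 t 11.5833
```

Request:
send_rows:
  rows:
    - [[0, 0, 0.1, 0, 0, 0, -1], [0, 0, 0.19, 0, 0, 0, -1], [0, 0, 0.19, 0, 0, 0, -1]]

```text
time_s: 11.83
ee_pos: [0.4628, 0.2152, 0.081]
eef_rot: [-0.0, 0.99, 0.143, -0.0]
wrist_force: [-3.2, 1.7, 6.3]
grip_width: 0.106
grip_force: 30.1
```

```bash
python3 s2.py
```

```text
turned 1.748 mom [0.203 0.711 0.31 ] mz [0.338 0.332 0.265 0.349 0.264] F [-3.5  1.3  6.6] pos [0.4628 0.2152 0.081 ] q6 1.494 t 12.0333
```

The moment has held at about 0.3 N m over three steps, so the clutch is slipping (about 0.3 rad). I'll relax the spring and let go.

Request:
send_rows:
  rows:
    - [[0, 0, -0.1, 0, 0, 0, -1], [0, 0, -0.2, 0, 0, 0, -1], [0, 0, -0.2, 0, 0, 0, -0.4], [0, 0, -0.2, 0, 0, 0, -0.4], [0, 0, -0.2, 0, 0, 0, -0.4], [0, 0, -0.2, 0, 0, 0, -0.4]]

```text
time_s: 12.53
ee_pos: [0.4629, 0.2147, 0.0802]
eef_rot: [0.0, 0.976, 0.219, -0.0]
wrist_force: [0.7, -0.9, -0.1]
grip_width: 0.293
grip_force: 0.0
```

Request:
send_rows:
  rows:
    - [[0, 0, 0, 0, 0, -0.1, -0.4], [0, 0, 0, 0, 0, -0.25, -0.4], [0, 0, 0, 0, 0, -0.4, -0.4], [0, 0, 0, 0, 0, -0.5, -0.4], [0, 0, 0, 0, 0, -0.5, -0.4], [0, 0, 0, 0, 0, -0.5, -0.4]]

```text
time_s: 13.03
ee_pos: [0.4639, 0.215, 0.2069]
eef_rot: [0.0, 0.976, 0.219, 0.002]
wrist_force: [0.3, 0.0, -0.8]
grip_width: 0.301
grip_force: 0.0
```

Run:
```python
from h import *
c=calibration("wrist");p,d=read_camera("wrist"); X=cloud(c,d)
cv2.imwrite("pics/w5.png",p[:,:,::-1])
yaw=-.24;ex=np.array([np.cos(yaw),np.sin(yaw)]);ey=np.array([-ex[1],ex[0]])
q=X[...,:2]-[.5752,.1877];a,b=q@ex,q@ey;z=X[...,2]
m=(d>0)&(z>.0515)&(z<.065)&(abs(b)<.03)&(abs(a)<.02)
print("tube a",np.percentile(a[m],[2,50,98]),np.percentile(z[m],98))
k=(d>0)&(z>.073)&(z<.09)&(abs(a+.115)<.035)&(abs(b)<.035)
print("wing",rect(X[k]),tool()[1],tool()[0]["wrist_force"])
```

```text
tube a [-0.00775129 -0.00067218  0.00796438] 0.05792142722601369
wing (array([0.46401175, 0.21493483]), np.float32(0.509266), array([43.37747955, 10.0431242 ])) [0.46275718 0.21471491 0.2049767 ] [-0.03647183 -0.200267   -0.45287018]
```

View pics/w5.png

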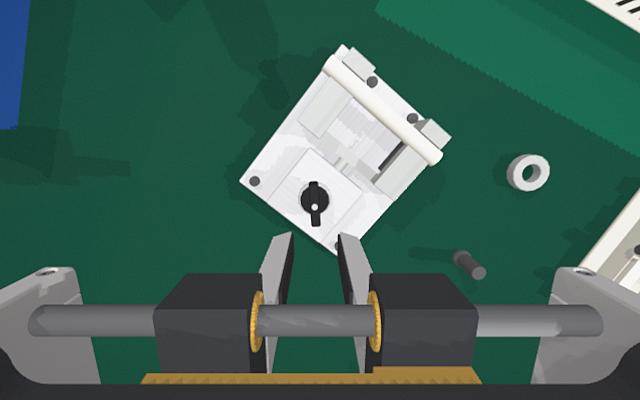

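The tube now lies against the fence with the jaw closed on it, and the fingers are clear. The wing sprang back 0.22 rad, which matches a 0.3 N m clutch torque.

```bash
python3 -c "
from plant import robot
print(robot.sign_off())"
```

```text
the job is handed in; nothing more can be done
None
```

I laid the long tube in the clamp, turned the thumbscrew until the clutch slipped (about 0.3 rad, judged from the torque), let go and handed the job in at about 13 s. No verdict came back.

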